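# Tap the clamp wedge home at the study desk

### The arm

A 7-joint arm with a two-finger parallel gripper is mounted at the origin on the work surface. World frame = base frame: x ahead of the robot, y to its left, z up, the work surface at z = 0. Lengths are in m, angles in rad, forces in N, time in s.
With the tool pointing down it reaches from about 0.4 to 0.9 m from the base axis. Payload 5.6 kg.
Tool frame: the origin (TCP) lies midway between the tips of the shut fingers; the grasp point (between the pads) lies 19 mm behind it; z points along the fingers, y is the line along which they close (so a half turn about z gives the same grasp; the last joint's range is limited). The gripper opens to 92 mm and grips with 3 to 60 N. Pads are 20 mm wide; open, the fingers measure 128 mm over their backs; the gripper's body (75 mm by 189 mm) begins 69 mm behind the grasp point.
Start: joints at [1.173, 0.468, -0.012, 1.603, 0.006, 1.071, -0.056], TCP at [0.226, -0.61, 0.215] pointing down, gripper open.
Joint ranges: [-2.53, 2.53], [-0.31, 2.02], [-1.57, 1.55], [0.28, 2.44], [-1.29, 4.43], [0.15, 1.84], [-2.92, 2.92]. Speed limits (rad/s): [2.57, 2.57, 3.14, 3.14, 3.14, 3.14, 3.14].

### API

Orientations are given as a 3x3 rotation matrix whose columns are the frame's x, y, z axes.
In Python, from station import env, effector, solver, viewer, workorder, search_frame, tip_of gives the robot as it stands. Calls block until the motion is done:
- env.reach(position, orientation): joint-space move of the TCP to a pose.
- env.movel(position, frame=None, rate=0.15): straight line of the TCP; frame=None keeps the orientation; rate is the mean speed in m/s.
- env.goto_joints(angles): joint-space move.
- effector.release() and effector.grasp(squeeze=None): open the fingers fully, or close them until they stop; squeeze is the grip in N (None keeps the last).
- env.pause(seconds).
- solver.inverse_kinematics(position, orientation): joint angles nearest the present ones, or None.
- env.sense(): the state.
- viewer.read_camera(name): name is "side" or "top"; returns (picture, depth): 384x512x3 uint8, red, green, blue; 384x512 float32, m along the optical axis (not along the pixel's ray), 0 where there is no reading.
- viewer.camera_info(name): a dict with "intrinsics" (3x3 intrinsics, pixels), "eye" and "rotation" of the camera in the world. Camera axes: x right, y up, looking along -z (the intrinsics and any distortion apply to the point x, -y, -z); pixel columns grow to the right and rows downward; lengths in m; the calibration is good to about 2 mm. A picture is of the moment at which its call begins. camera_info takes no time and is no camera call.
A pose or a line that the arm cannot do raises env.PlanningError and nothing moves.
- workorder.finish_job(): hands the job in; it is judged then, once.
Trained networks look in the newest picture that a camera, given by its name, has taken for a name from the list of things; names that differ only in an ending like _2 or _b are one class to them, and where a whole thing is asked for, a point or a joint stands for the part that bears it (a point fixed in the world has none). Each returns a list of dicts, best first, with "score" (0 to 1); they miss things now and then, are a little off and sometimes report something else, mostly with a low value. They report only what shows in the picture. A call takes as long as a camera call. They do not tell look-alikes from the thing itself.
- search_frame(camera, name): "at" ([x, y, z] in m, in world coordinates, good to about 4 mm: the middle of the surface that is visible of it).
- tip_of(camera, name): "at" ([x, y, z] in m, in world coordinates, good to about 4 mm: a listed point, or the origin of a listed thing).
The state is a dict: "t": time; "joint_positions": joint angles; "joint_velocities": joint speeds; "tau": joint torques, N m; "ee_pos": TCP position; "tcp_rot": TCP orientation; "wrist_force": force on the tool from outside, world axes, zero at the start; "moment": the same for the moment, N m; "gripper_width": finger opening in m; "grasp_force": force on a finger pad.
Only numpy, scipy, OpenCV 4.12 (cv2) and the standard library are available. Lean on these libraries where they do the work, as an engineer would, in place of code of your own. Each camera call takes 0.05 s, during which the arm holds its last target. There are 200 camera calls.

### The job

A small photo frame is sitting in a wooden wedge clamp on the study desk, and the clamp's long wedge still sticks out. Pick up the wooden mallet by its handle and tap the wedge sideways into the clamp with the mallet's head, in at least two separate taps with the head drawn back a good 3 cm clear of the wedge in between, until it goes no further and sits fully home; keep the robot's own hand off the wedge. Then lay the mallet down flat on the bare desk and let go.

Things in the scene. Friction and masses are not known exactly. Their poses are not given: they have to be found in the camera images.
- mallet: Loose wooden mallet, 0.35 kg, lying flat. Origin: underside, below the head's centre; +z up. Head 40 (x) x 90 (y) x 40 mm high; its striking faces look along +y and -y, 45 mm from the origin. Handle along -x: flat bar 24 mm wide (y), 24 high, axis 20 mm up, x -20 to -190 mm, then a knob 40 mm high to -210. Mass centre x = -32 mm; grip well at x = -65 mm, across the width.
- wedge: Long wooden wedge in the clamp's channel, on the robot's side; slides only along its +y (robot's left), axes as the clamp's. Origin: centre of its butt, the thick end face to strike, looking along -y, 34 mm wide, 30 high. 170 mm long, 20 wide at the tip. Starts 23 to 45 mm short of home; about 4 N of friction, stays where left, stops hard at home. (Not the short loose wedge.)
- clamp: Plywood board 260 (x) x 200 (y) x 12 mm fixed on the desk, cleats up to 42 mm above the desk, dark photo frame in it. Origin: centre of the underside; +x away from the robot, +y to its left (turned up to 0.3 rad). The butt lies at x = -80, z = 27.5 mm, and at y = -125 mm when home (25 mm outside the board's edge). The desk beside the butt, at its -y side, is bare.
Things that resemble listed ones, but are neither listed nor needed, are in the scene too. Of the things that look like the mallet, take the one that is farthest from the robot's base at the start.

How it is judged:
On the way, in this order (a step that is already met when the one before it is completed fails the run):
1. the held mallet strikes the wedge a first time (contact force between mallet and wedge above 1 N and contact force between the fingers and mallet above 1 N).
2. the held mallet is drawn back, at least 20 mm clear of the butt (head centre more than 65 mm from the butt's centre, seen from above) (horizontal distance between mallet and wedge above 0.065 m and contact force between the fingers and mallet above 1 N).
3. the held mallet strikes again and the wedge is home, within 4 mm of its stop (y of wedge in the frame of clamp above -0.129 m and contact force between mallet and wedge above 1.5 N and contact force between the fingers and mallet above 1 N).
At the end, for the whole second after the job is handed in: The wedge is within 4 mm of its stop (butt at y > -129 mm in the clamp's frame) and the mallet lies at rest flat on the bare desk (underside less than 8 mm above it, tilted less than 0.15 rad), not leaning on the clamp and released (y of wedge in the frame of clamp above -0.129 m and height (world z) of mallet between -0.005 and 0.008 m and angle between mallet's own z axis and vertical below 0.15 rad and linear speed of mallet below 0.02 m/s and contact force between mallet and clamp below 0.2 N); the robot touches nothing.
It fails at once if the robot's hand or arm pushes the wedge itself (contact force between any of the fingers, the arm and wedge above 0.5 N).
It also fails if it takes over 38 s, if anything falls off the work surface, if the arm or the gripper's body presses on something with over 40 N, if the wrist force passes 120 N, or if a joint passes its speed limit or range.

## Working session

There is one attempt and no reset: what is moved stays moved. The work goes in short steps, each a Python script; the robot and the scene stay as the last script left them, time stands still between calls to the robot, and variables do not carry over. Pictures are saved under pics/ and viewed, at most 10 in all, crops included, and the job is handed in when it is done.

```bash
mkdir -p pics; ls; python3 - <<'E'
from station import *
import cv2,numpy as np
for c in ("top","side"):
    p,d=viewer.read_camera(c); cv2.imwrite(f"pics/{c}0.png",p[:,:,::-1]); np.savez(f"{c}0.npz",p=p,d=d)
    i=viewer.camera_info(c); print(c,{k:np.round(v,3).tolist() if not isinstance(v,str) else v for k,v in i.items()})
    for n in ("mallet","wedge","clamp"):
        for f in (search_frame,tip_of):
            print(c,n,f.__name__,[(np.round(r["at"],3).tolist(),round(r["score"],2)) for r in f(c,n)])
s=env.sense();print(s["t"])
E
```

```text
pics
top {'intrinsics': [[352.105, 0.0, 251.844], [0.0, 352.105, 190.274], [0.0, 0.0, 1.0]], 'eye': [0.306, -0.06, 0.926], 'rotation': [[-0.027, 0.985, -0.169], [-1.0, -0.026, 0.011], [0.006, 0.17, 0.985]]}
top mallet call [([0.611, -0.386, 0.026], 0.9), ([0.234, -0.402, 0.03], 0.55)]
top mallet call [([0.196, -0.428, -0.001], 0.91), ([0.65, -0.421, -0.003], 0.81), ([0.646, 0.158, 0.003], 0.62)]
top wedge call [([0.565, 0.079, 0.043], 0.63)]
top wedge call [([0.559, 0.005, 0.026], 0.68)]
top clamp call [([0.633, 0.15, 0.028], 0.97)]
top clamp call [([0.645, 0.16, 0.001], 0.66)]
side {'intrinsics': [[480.507, 0.0, 262.591], [0.0, 480.507, 187.463], [0.0, 0.0, 1.0]], 'eye': [0.13, -1.145, 1.217], 'rotation': [[0.948, 0.232, -0.217], [-0.318, 0.681, -0.659], [-0.005, 0.694, 0.72]]}
side mallet call [([0.211, -0.41, 0.031], 0.75), ([0.598, -0.395, 0.033], 0.72)]
side mallet call [([0.647, -0.418, -0.002], 0.92), ([0.195, -0.429, 0.001], 0.88)]
side wedge call [([0.56, 0.065, 0.045], 0.61)]
side wedge call [([0.557, 0.008, 0.033], 0.58)]
side clamp call [([0.632, 0.13, 0.03], 0.88)]
side clamp call [([0.646, 0.158, 0.0], 0.84)]
0.7
```

View pics/top0.png

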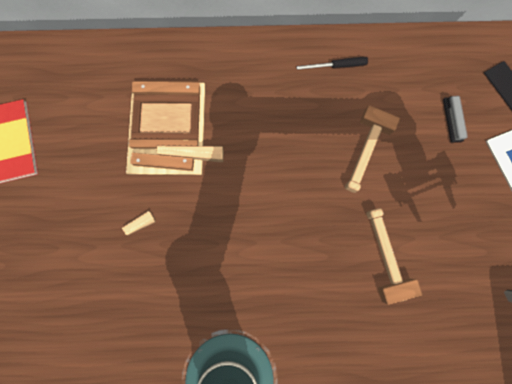

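View pics/side0.png

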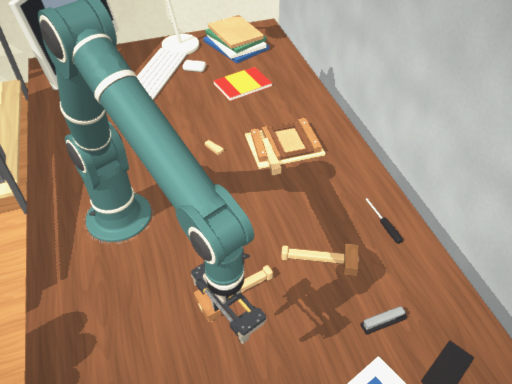

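The top view shows the target mallet with its head at about (381,118) and knob at (353,186). The wedge butt is at (222,153) and the clamp around (166,128). The nearer mallet, with its head at (402,292), is the decoy. Next I'll fit the poses from the depth data.

```bash
cat > h.py <<'E'
from station import *
import numpy as np,cv2
def cloud(c,pd=None):
    p,d=pd if pd is not None else viewer.read_camera(c)
    i=viewer.camera_info(c);K=np.array(i["intrinsics"]);R=np.array(i["rotation"])
    v,u=np.mgrid[:384,:512]
    q=np.stack([(u-K[0,2])/K[0,0]*d,-(v-K[1,2])/K[1,1]*d,-d],-1)@R.T+np.array(i["eye"])
    q[d==0]=np.nan
    return p,q
def box(q,lo,hi):
    return q[np.all((q>lo)&(q<hi),-1)]
E
python3 - <<'E'
from h import *
for c in("top","side"):
    z=np.load(c+"0.npz");p,q=cloud(c,(z["p"],z["d"]))
    print(c,"desk z",np.nanmedian(q[(q[...,0]>.4)&(q[...,0]<.7)&(abs(q[...,1]+.2)<.06)][:,2]))
    m=box(q,[.42,-.52,.012],[.75,-.3,.06]);print("mallet pts",len(m),"rect",cv2.minAreaRect(m[:,:2].astype(np.float32)))
    hd=m[(m[:,2]>.03)&(m[:,0]>.6)];print(" head",len(hd),cv2.minAreaRect(hd[:,:2].astype(np.float32)),np.percentile(hd[:,2],90))
    h=m[(m[:,0]>.49)&(m[:,0]<.6)&(m[:,2]>.027)]
    l=cv2.fitLine(h[:,:2].astype(np.float32),cv2.DIST_HUBER,0,.01,.01).ravel();print(" handle",l)
    b=box(q,[.48,.045,.006],[.8,.3,.06]);print("board",len(b),cv2.minAreaRect(b[:,:2].astype(np.float32)))
    w=box(q,[.5,-.04,.03],[.6,.04,.06]);print("wedge",len(w),cv2.minAreaRect(w[:,:2].astype(np.float32)),w[:,1].min(),np.median(w[:,2]))
    w=box(q,[.48,-.04,.006],[.8,.3,.018])
    print("wood",cv2.minAreaRect(w[:,:2].astype(np.float32)))
E
```

```text
top desk z -9.657464304896335e-05
mallet pts 1350 rect ((0.559635579586029, -0.37699323892593384), (0.09073688089847565, 0.23039938509464264), 64.44628143310547)
 head 601 ((0.6298122406005859, -0.4108290672302246), (0.09050802886486053, 0.07481774687767029), 64.85924530029297) 0.04138242900513933
 handle [ 0.8902678  -0.4554374   0.5443911  -0.36866418]
board 6861 ((0.654612123966217, 0.15084925293922424), (0.2176813781261444, 0.28218361735343933), 87.66978454589844)
wedge 173 ((0.5590853095054626, 0.02354290336370468), (0.03292803093791008, 0.03331824019551277), 85.83195495605469) 0.006253786077267794 0.04252899100190921
wood ((0.6540973782539368, 0.1381988674402237), (0.24300308525562286, 0.28218361735343933), 87.66978454589844)
side desk z -0.0010689882695185116
mallet pts 1023 rect ((0.558873176574707, -0.38767319917678833), (0.09437548369169235, 0.232488751411438), 69.89069366455078)
 head 386 ((0.6313562989234924, -0.4108020067214966), (0.09416244924068451, 0.07177212834358215), 63.75612258911133) 0.04157437393660357
 handle [ 0.89260507 -0.4508394   0.54660344 -0.37081456]
board 2491 ((0.6356496810913086, 0.17093655467033386), (0.30969011783599854, 0.25092813372612), 0.16630922257900238)
wedge 84 ((0.5610541701316833, 0.02138379029929638), (0.037396930158138275, 0.033902522176504135), 84.76484680175781) 0.001835718296931077 0.04035897780333786
wood ((0.6331633925437927, 0.13023272156715393), (0.3246077299118042, 0.3138269782066345), 86.41808319091797)
```

```bash
cat >> h.py <<'E'
def ori(a,s):   # tool down, closing axis along mallet y at yaw a
    y=s*np.array([-np.sin(a),np.cos(a),0]);z=np.array([0,0,-1.]);return np.column_stack([np.cross(y,z),y,z])
def st(msg=""):
    s=env.sense();print(msg,"t",round(s["t"],2),"p",np.round(s["ee_pos"],4),"F",np.round(s["wrist_force"],1),"w",round(s["gripper_width"],4),"g",np.round(s["grasp_force"],1));return s
E
python3 - <<'E'
from h import *
A=-.468; g=np.array([.5875,-.3905])
print(np.round(env.sense()["tcp_rot"],2))
for s in(1,-1):
    for P,a in(([*g,.15],A),([.49,-.2,.15],-.04)):
        j=solver.inverse_kinematics(P,ori(a,s));print(s,None if j is None else np.round(j,2))
s=1 if env.sense()["tcp_rot"][1][1]>0 else -1
env.reach([*g,.14],ori(A,s))
# refine with the arm above? look with side/top
env.movel([*g,.004],ori(A,s),rate=.12)
st("down")
effector.grasp(45); st("grasp")
env.movel([*g,.0135]); x=st("lift")
p,q=cloud("side");cv2.imwrite("pics/side1.png",p[:,:,::-1])
E
```

```text
[[ 0.94  0.35  0.  ]
 [ 0.35 -0.94 -0.  ]
 [-0.    0.   -1.  ]]
1 [ 0.89  0.7  -0.55  1.48  0.39  1.08  1.36]
1 [ 0.88  0.45 -0.69  1.92  0.36  0.9   1.54]
-1 [ 0.5   0.62  0.06  1.51 -0.04  1.01 -1.47]
-1 [ 0.47  0.36 -0.17  1.95  0.08  0.84 -1.36]
down t 3.57 p [ 0.5882 -0.3909  0.0051] F [0.3 0.1 0.2] w 0.0921 g 0.0
grasp t 4.6 p [ 0.5876 -0.3903  0.0039] F [ 0.7  0.8 -0.3] w 0.0237 g 44.9
lift t 4.85 p [ 0.5877 -0.3908  0.0141] F [ 0.3  0.1 -2.7] w 0.0241 g 44.9
```

View pics/side1.png

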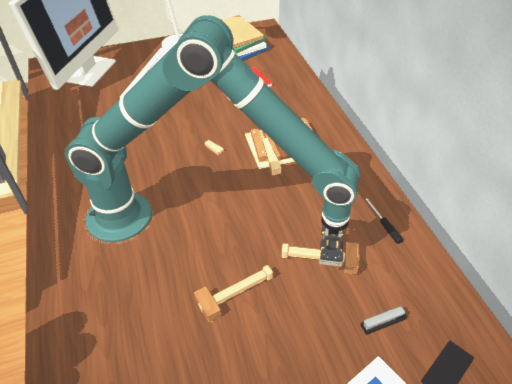

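The mallet is held and off the desk. I'll turn it and set it up in front of the butt.

```bash
cat >> h.py <<'E'
C=-.043; U=np.array([-np.sin(C),np.cos(C)]); X=np.array([np.cos(C),np.sin(C)]); BUTT=np.array([.5585,.006])
def tcp(gap,z=.0125): # face-to-initial-butt gap
    return np.r_[BUTT-U*(.045+gap)-X*.065,z]
E
python3 - <<'E'
from h import *
p=env.sense()["ee_pos"]
env.movel([p[0],p[1],.09],rate=.2)
env.reach(tcp(.06,.09),ori(C,-1))
env.movel(tcp(.06),ori(C,-1)); st("pre")
p,q=cloud("top");cv2.imwrite("pics/top1.png",cv2.resize(p[100:240,100:300,::-1],None,fx=4,fy=4)); 
for c in("top","side"):
  p,q=cloud(c)
  w=box(q,[.53,-.03,.036],[.6,.03,.05]);print("wedge",len(w),np.percentile(w[:,:2],[2,50,98],axis=0).round(4).tolist(),cv2.minAreaRect(w[:,:2].astype(np.float32)))
  m=box(q,[.525,-.2,.036],[.6,-.04,.055]);print("head",len(m),np.percentile(m,[2,50,98],axis=0).round(4).tolist(),cv2.minAreaRect(m[:,:2].astype(np.float32)))
E
```

```text
pre t 7.28 p [ 0.4896 -0.0966  0.0127] F [ 0.1  0.1 -3.2] w 0.024 g 44.9
wedge 116 [[0.542, 0.0081], [0.5585, 0.0186], [0.5754, 0.029]] ((0.5584831237792969, 0.01855624094605446), (0.021193431690335274, 0.03396584838628769), 89.43738555908203)Traceback (most recent call last):
  File "<stdin>", line 10, in <module>
    return _quantile_unchecked(
        a, q, axis, out, overwrite_input, method, keepdims, weights)
    return _ureduce(a,
                    func=_quantile_ureduce_func,
    ...<5 lines>...
                    overwrite_input=overwrite_input,
                    method=method)
    r = func(a, **kwargs)
    result = _quantile(arr,
                       quantiles=q,
    ...<2 lines>...
                       out=out,
                       weights=wgt)
    slices_having_nans = np.isnan(arr[-1, ...])
                                  ~~~^^^^^^^^^
IndexError: index -1 is out of bounds for axis 0 with size 0
```

View pics/top1.png

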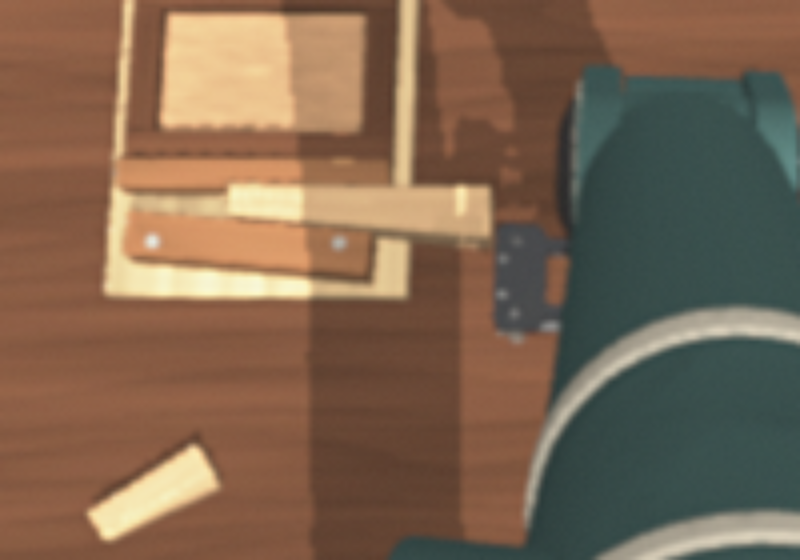

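The arm hides the mallet's head in this view. The butt, at crop pixel (490,212), is where I expected it. Now the first tap and draw-back.

```bash
python3 - <<'E'
from h import *
R=ori(C,-1)
env.movel(tcp(.008),R,rate=.1); st("near")
for g in(.0,-.005,-.010,-.014): env.movel(tcp(g),R,rate=.06); st(g)
env.movel(tcp(.04),R,rate=.15); st("back")
for c in("top","side"):
  p,q=cloud(c)
  w=box(q,[.53,-.03,.036],[.6,.06,.05]);print("wedge",len(w),np.percentile(w[:,:2],[2,50,98],axis=0).round(4).tolist() if len(w) else "")
  for n in ("wedge","mallet"): print(n,[(np.round(r["at"],3).tolist(),round(r["score"],2)) for r in tip_of(c,n)])
  if c=="side": cv2.imwrite("pics/side2.png",p[:,:,::-1])
E
```

```text
near t 8.05 p [ 0.4913 -0.0445  0.0127] F [ 0.2 -0.6 -3.4] w 0.0238 g 44.9
0.0 t 8.33 p [ 0.4916 -0.036   0.0125] F [-0.2  0.7 -3.2] w 0.0238 g 44.9
-0.005 t 8.58 p [ 0.4918 -0.0316  0.0125] F [-0.5 -1.6 -2.7] w 0.0238 g 44.9
-0.01 t 8.83 p [ 0.492  -0.0264  0.0124] F [-0.1 -1.2 -3.4] w 0.0237 g 44.9
-0.014 t 9.08 p [ 0.4921 -0.0221  0.0124] F [-1.7 -3.5 -3.1] w 0.0235 g 44.9
back t 9.59 p [ 0.4901 -0.0752  0.0125] F [ 0.4  0.6 -3.5] w 0.0239 g 44.9
wedge 183 [[0.5458, 0.0211], [0.5614, 0.0396], [0.5758, 0.0599]]
wedge [([0.563, 0.017, 0.029], 0.75)]
mallet [([0.562, 0.019, 0.029], 0.24)]
wedge 36 [[0.5574, 0.0176], [0.5698, 0.0298], [0.5792, 0.0476]]
wedge [([0.557, 0.019, 0.029], 0.38)]
mallet [([0.197, -0.426, -0.002], 0.88), ([0.556, -0.077, 0.005], 0.57)]
```

View pics/side2.png

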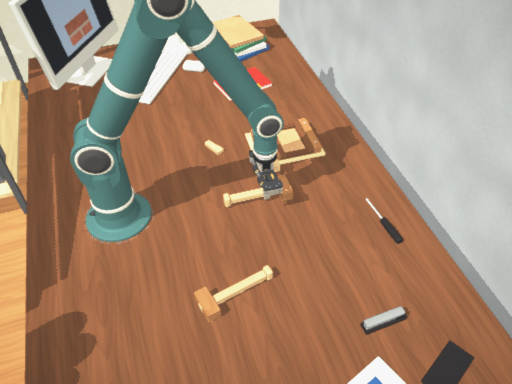

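The wedge moved about 12 mm, the mallet is still square in the grip and it's drawn back clear (head at about (287,188)). Next is the second tap, continuing until the hard stop.

```bash
python3 - <<'E'
from h import *
R=ori(C,-1)
env.movel(tcp(-.006),R,rate=.12); st("near")
g=-.012
while g>-.052:
    g-=.003; env.movel(tcp(g),R,rate=.04)
    F=env.sense()["wrist_force"][:2]@U
    print(round(g,3),round(F,1),round(env.sense()["ee_pos"][1]-tcp(g)[1],4))
    if F<-12: break
st("end")
env.movel(tcp(.03),R,rate=.15); st("back")
for c in("top","side"):
  p,q=cloud(c)
  w=box(q,[.53,-.03,.036],[.6,.06,.05]);print("wedge",len(w),np.percentile(w[:,:2],[2,50,98],axis=0).round(4).tolist() if len(w) else "")
  for n in ("wedge","mallet","clamp"): print(n,[(np.round(r["at"],3).tolist(),round(r["score"],2)) for r in tip_of(c,n)])
E
```

```text
near t 10.43 p [ 0.4918 -0.0304  0.0125] F [-0.3  0.1 -2.1] w 0.0239 g 44.9
-0.015 -0.8 -0.0002
-0.018 -3.5 -0.0006
-0.021 -4.5 -0.0002
-0.024 -2.4 0.0001
-0.027 -2.1 0.0003
-0.03 -2.6 0.0003
-0.033 -5.0 -0.0003
-0.036 -9.4 -0.0028
-0.039 -15.5 -0.0052
end t 12.8 p [ 0.492  -0.0024  0.0124] F [ -3.1 -15.4   1.8] w 0.0233 g 45.1
back t 13.41 p [ 0.4907 -0.0645  0.0125] F [ 0.3  0.3 -2.7] w 0.0238 g 44.9
wedge 108 [[0.544, 0.0392], [0.5595, 0.0496], [0.5755, 0.0599]]
wedge [([0.563, 0.037, 0.027], 0.61)]
mallet [([0.198, -0.422, -0.0], 0.88)]
clamp []
wedge 38 [[0.551, -0.0292], [0.568, 0.0389], [0.5772, 0.0547]]
wedge [([0.558, 0.04, 0.027], 0.54)]
mallet [([0.195, -0.427, -0.001], 0.96), ([0.555, -0.066, 0.008], 0.92)]
clamp [([0.644, 0.159, 0.0], 0.78), ([0.56, 0.041, 0.03], 0.36)]
```

The hard stop was clear: force rose to 15 N with the wedge 32 mm further in. Now I'll lay the mallet down.

```bash
python3 - <<'E'
from h import *
R=ori(C,-1)
env.movel(tcp(.13,.0125),R,rate=.2)
env.movel(tcp(.13,.0045),R,rate=.03); st("low")
effector.release(); st("rel")
env.movel(tcp(.13,.15),R,rate=.15)
env.movel([.4,-.35,.2],rate=.25); env.pause(.5); st("up")
for c in("top","side"):
  p,q=cloud(c)
  w=box(q,[.53,-.0,.036],[.6,.06,.05]);print("wedge",len(w),np.percentile(w[:,:2],[2,50,98],axis=0).round(4).tolist() if len(w) else "")
  for n in ("wedge","mallet","clamp"): print(n,[(np.round(r["at"],3).tolist(),round(r["score"],2)) for r in tip_of(c,n)])
  m=box(q,[.52,-.28,.03],[.61,-.07,.06]); print("headz",len(m),np.percentile(m[:,2],[5,50,95]) if len(m) else "")
  cv2.imwrite(f"pics/{c}3.png",p[:,:,::-1])
E
```

```text
low t 14.88 p [ 0.486  -0.1654  0.0042] F [-0.5 -0.2 -2.6] w 0.0235 g 44.9
rel t 15.96 p [ 0.4861 -0.166   0.0045] F [ 0.4 -0.4 -0.8] w 0.0918 g 0.0
up t 18.56 p [ 0.4002 -0.3498  0.2   ] F [0.3 0.5 1. ] w 0.0918 g 0.0
wedge 107 [[0.5438, 0.0391], [0.5595, 0.0495], [0.5757, 0.0598]]
wedge [([0.562, 0.039, 0.028], 0.95)]
mallet [([0.199, -0.426, 0.002], 0.83), ([0.552, -0.171, -0.006], 0.79)]
clamp [([0.646, 0.159, -0.002], 0.9)]
headz 547 [0.03349974 0.03956456 0.04193091]
wedge 0 
wedge [([0.646, 0.156, -0.001], 0.21)]
mallet [([0.552, -0.167, -0.003], 0.82), ([0.196, -0.428, 0.002], 0.71)]
clamp [([0.644, 0.16, -0.002], 0.77)]
headz 274 [0.0329984  0.03841803 0.04283946]
```

View pics/top3.png

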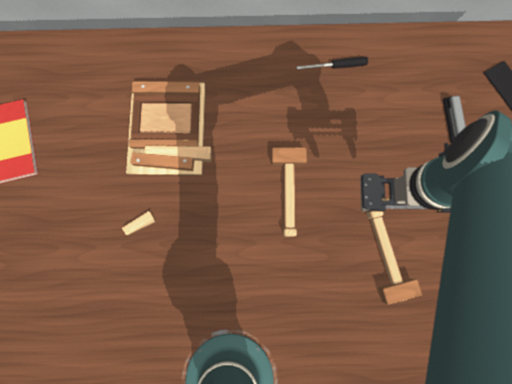

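The mallet lies flat on bare desk, with its head at (290,155). The wedge butt is at (210,153), about y = -125 mm in the clamp's frame, so it's home. Handing in.

```bash
python3 -c "
from station import *
print(workorder.finish_job())"
```

```text
the job is handed in; nothing more can be done
None
```

I tapped the wedge home in two taps, laid the mallet flat on the bare desk and let go, and handed the job in at about 19 s; the hand-in returned no verdict.

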